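# Find the warmer's loose mounting bolt and hold its cap open

## Robot

A 7-joint arm with a two-finger parallel gripper is mounted at the origin on a cart in front of the work surface, level with it; the furniture and walls round the work are solid. World frame = base frame: x ahead of the robot, y to its left, z up, the work surface at z = 0. Lengths are in m, angles in rad, forces in N, time in s.
With the tool pointing down it reaches from about 0.425 to 0.975 m from the base axis. Payload 16.7 kg.
Tool frame: the origin (TCP) lies at the very end of the fingers, on their centre line; the grasp point (between the pads) lies 19 mm behind it; z points along the fingers, x is the direction in which the jaws open and shut, and the axes are right-handed (so a half turn about z gives the same grasp; the last joint's range is limited). The gripper opens to 85 mm and grips with 20 to 120 N. Pads are 22 mm wide; open, the fingers measure 114 mm over their backs; the gripper's body (76 mm by 85 mm) begins 54 mm behind the grasp point. The pads swing forward as they close: fully open they stand 13 mm farther back than shut.
Start: joints at [0.975, 0.426, 0.074, 1.606, -0.034, 1.111, -0.067], TCP at [0.292, -0.609, 0.231] pointing down, gripper open.
Joint ranges: [-2.85, 2.85], [-0.5, 2.14], [-1.23, 1.37], [0.21, 2.46], [-1.02, 4.16], [0.16, 2.05], [-2.73, 2.73]. Speed limits (rad/s): [1.89, 1.89, 2.39, 2.39, 3.01, 3.01, 3.01].

## Interface

Orientations are given as a rotation vector (axis times angle).
In Python, from plant import read_state, snapshot, hand_in gives the robot as it stands.
- The arm moves only by the tool send_rows, never from a script. Its arguments are lists of equal length, an entry for each row: "hand": the opening in per cent of the stroke, from 0 (shut) to 100 (fully open); "offset": the shift along the world's x, y, z in m, a list of three; "yaw": the turn about the world's z in rad. In form: {"hand": [hand, ...], "offset": [[tx, ty, tz], ...], "yaw": [yaw, ...]}. A call has 1 to 10 rows; each row is the pose to reach, as a shift and turn from the pose measured when the call began; what a row does not reach only later rows make up. A row lasts 1/8 s, in which the tool goes at most 62.5 mm and 10.7 degrees, less where a joint would pass 70% of its speed; a pose out of reach is approached as far as the arm can. A call with a gripper value outside its range is refused whole. The fingers move at their own pace and stop on an object; "grip_force" is the grip in N (left out, the last holds). Time passes only in rows, so rows that repeat a pose let the fingers close. It gives the time, the measured TCP pose, the force and the opening at its end, in the units of the state.
- read_state(): the state, without advancing time (a new reading comes with each control period).
- snapshot(name): name is "scene" or "top" or "wrist"; returns a dict with "color" (420x560x3 uint8, blue, green, red), "vertical_fov" (degrees; the focal length in pixels is half the picture's height over the tangent of half this angle, whatever the lens; pixels are square), "cx", "cy" (the principal point, pixels), "cam_to_world" (4x4, takes a point from camera to world coordinates); the wrist camera has in their place "tool_from_camera" (4x4, takes a point from camera to tool coordinates, whose origin is the TCP and whose axes are the tool frame's). Camera axes: x right, y up, looking along -z (the intrinsics and any distortion apply to the point x, -y, -z); pixel columns grow to the right and rows downward; lengths in m; the calibration is good to about 2 mm. A picture is of the moment at which its call begins: read the wrist's pose just before it. There is no depth.
- hand_in(): hands the job in, once; it reports no verdict.
The state is a dict: "time": time; "joint_pos": joint angles; "joint_vel": joint speeds; "joint_torque": joint torques, N m; "tcp_pos": TCP position; "tool_rot": TCP orientation; "ft_force": force on the tool from outside, world axes, zero at the start; "moment": the same for the moment, N m; "width": finger opening in m.
Only numpy, scipy, OpenCV 4.12 (cv2) and the standard library are available. Lean on these libraries where they do the work, as an engineer would, in place of code of your own. Each camera call takes 0.05 s, during which the arm holds its last target. There are 200 camera calls.

## Task

One of the three bolts that hold down the wax warmer's base has worked loose: tap the bolt heads gently from above until you find the one that sinks and stays down. Then take the finger tab of that bolt's blue cap, lift the cap at least 45 degrees open and finish still holding it there, so that a colleague can put a key on the bolt. Leave the caps of the tight bolts shut and the things standing round about where they are.

Things in the scene. Friction and masses are not known exactly. Their poses are not given: they have to be found in the camera images.
- mount: Grey metal mounting base of a cream-coloured wax warmer, fixed on the worktop: a front rail 60 (x) x 250 (y) x 30 mm high with the three bolts, behind it a thin deck with the warmer (42 mm high). Origin on the worktop directly under the middle bolt; its x axis points from the bolts back to the warmer, y runs along the row of bolts, z is up. The rail's front face is 24 mm in front of the bolt axes.
- head_0 (a point): Round steel bolt head, 18 mm diameter, right-hand (y = -80 mm) of the three along the base's y axis. Origin at the centre of its top, 45 mm above the worktop and 10 mm above the blue cap ring round it. Any one of the three bolts may be the loose one; they look the same.
- bolt_0 (a joint): How far the bolt of head_0 has sunk (m), 0 at the start. A push of about 3 N sinks a loose bolt up to 6 mm and it stays down; a tight one stops within about 1 mm (at 20 N).
- cap_0 (a joint): Opening angle (rad) of the blue keeper cap round head_0: 0 = lying flat, grows as its front tab is raised, stop at 1.45. The cap is a flat ring, 40 mm outside, 26 mm inside, 4 mm thick (31 to 35 mm above the worktop), hinged behind the bolt on an axis parallel to the base's y axis. It falls shut when let go.
- tab_0 (a point): Finger tab at the front of the cap of head_0, 18 (x) x 10 (y) x 12 mm high, free air below and at both sides: fingers can pinch it across y from above and let it pivot between them. Origin at its centre, 35 mm above the worktop, 42 mm in front of the bolt axis. The hinge axis lies 68 mm behind this centre (+x), at its height when shut. Turns with the cap; x axis points to the hinge.
- head_1 (a point): Round steel bolt head, 18 mm diameter, middle (y = 0) of the three along the base's y axis. Origin at the centre of its top, 45 mm above the worktop and 10 mm above the blue cap ring round it. Any one of the three bolts may be the loose one; they look the same.
- bolt_1 (a joint): How far the bolt of head_1 has sunk (m), 0 at the start. A push of about 3 N sinks a loose bolt up to 6 mm and it stays down; a tight one stops within about 1 mm (at 20 N).
- cap_1 (a joint): Opening angle (rad) of the blue keeper cap round head_1: 0 = lying flat, grows as its front tab is raised, stop at 1.45. The cap is a flat ring, 40 mm outside, 26 mm inside, 4 mm thick (31 to 35 mm above the worktop), hinged behind the bolt on an axis parallel to the base's y axis. It falls shut when let go.
- tab_1 (a point): Finger tab at the front of the cap of head_1, 18 (x) x 10 (y) x 12 mm high, free air below and at both sides: fingers can pinch it across y from above and let it pivot between them. Origin at its centre, 35 mm above the worktop, 42 mm in front of the bolt axis. The hinge axis lies 68 mm behind this centre (+x), at its height when shut. Turns with the cap; x axis points to the hinge.
- head_2 (a point): Round steel bolt head, 18 mm diameter, left-hand (y = +80 mm) of the three along the base's y axis. Origin at the centre of its top, 45 mm above the worktop and 10 mm above the blue cap ring round it. Any one of the three bolts may be the loose one; they look the same.
- bolt_2 (a joint): How far the bolt of head_2 has sunk (m), 0 at the start. A push of about 3 N sinks a loose bolt up to 6 mm and it stays down; a tight one stops within about 1 mm (at 20 N).
- cap_2 (a joint): Opening angle (rad) of the blue keeper cap round head_2: 0 = lying flat, grows as its front tab is raised, stop at 1.45. The cap is a flat ring, 40 mm outside, 26 mm inside, 4 mm thick (31 to 35 mm above the worktop), hinged behind the bolt on an axis parallel to the base's y axis. It falls shut when let go.
- tab_2 (a point): Finger tab at the front of the cap of head_2, 18 (x) x 10 (y) x 12 mm high, free air below and at both sides: fingers can pinch it across y from above and let it pivot between them. Origin at its centre, 35 mm above the worktop, 42 mm in front of the bolt axis. The hinge axis lies 68 mm behind this centre (+x), at its height when shut. Turns with the cap; x axis points to the hinge.
- cement_pot: Loose white pot with a turquoise lid, 47 mm across, 40 mm high, a bystander. Origin at the centre of its underside.
- brown_jar: Loose brown jar with a black lid, 44 mm across, 52 mm high, a bystander. Origin at the centre of its underside.
- pliers: Loose steel pliers lying flat, 136 x 32 x 8 mm, a bystander. Origin at the centre of their underside.

How it is judged:
On the way:
1. the loose bolt has been tapped and has sunk more than 3 mm (value of joint any of bolt_0, bolt_1, bolt_2 above 0.003 m), for 0.2 s.
At the end, for the whole second after the job is handed in: The loose bolt has sunk by more than 3 mm, its cap stands open by more than 0.7 rad (40 degrees) and still, with the fingers in contact with it (over 0.3 N); the other two caps are shut (under 0.15 rad) (((value of joint bolt_0 above 0.003 m and value of joint cap_0 above 0.7 rad and contact force between the fingers and cap_0 above 0.3 N and velocity of joint cap_0 between -0.3 and 0.3 rad/s and value of joint each of cap_1, cap_2 below 0.15 rad) or (value of joint bolt_1 above 0.003 m and value of joint cap_1 above 0.7 rad and contact force between the fingers and cap_1 above 0.3 N and velocity of joint cap_1 between -0.3 and 0.3 rad/s and value of joint each of cap_0, cap_2 below 0.15 rad) or (value of joint bolt_2 above 0.003 m and value of joint cap_2 above 0.7 rad and contact force between the fingers and cap_2 above 0.3 N and velocity of joint cap_2 between -0.3 and 0.3 rad/s and value of joint each of cap_0, cap_1 below 0.15 rad))); the arm keeps its last pose, push and grip.
It fails at once if a cap is raised by more than 0.25 rad though its bolt has not been found loose (sunk over 3 mm) ((value of joint cap_0 above 0.25 rad and value of joint bolt_0 below 0.003 m) or (value of joint cap_1 above 0.25 rad and value of joint bolt_1 below 0.003 m) or (value of joint cap_2 above 0.25 rad and value of joint bolt_2 below 0.003 m)).
It fails at once if a bolt head is struck or pressed with more than 60 N (contact force between any of the arm, the fingers and bolt_0 above 60 N or contact force between any of the arm, the fingers and bolt_1 above 60 N or contact force between any of the arm, the fingers and bolt_2 above 60 N).
It fails at once if a bystander is moved by more than 30 mm (distance of any of cement_pot, brown_jar, pliers from where it was at the start of the episode above 0.03 m).
It also fails if it takes over 48 s, if anything falls off the work surface, if the arm or the gripper's body presses on something with over 40 N, if the wrist force passes 120 N, or if a joint passes its speed limit or range.

## Working session

There is one attempt and no reset: what is moved stays moved. The work goes in short steps, Python scripts to look and compute and a tool call to move; the robot and the scene stay as the last step left them, time stands still between calls to the robot, and variables do not carry over. Pictures are saved under pics/ and viewed, about 8 in all and at most 12, crops included, and the job is handed in when it is done.

Besides the shell and the picture viewer there is one more tool, called after "Request:" by a JSON object that holds its "method" and its "body", one argument or row to a line. send_rows: Moves the arm, as the interface text tells. Its arguments: {"type":"object","properties":{"hand":{"type":"array"},"offset":{"type":"array"},"yaw":{"type":"array"},"grip_force":{"type":"number"}},"required":["hand","offset","yaw"]}

```bash
mkdir -p pics; ls
python3 - <<'E'
from plant import *
import cv2,numpy as np
s=read_state();print(s)
a=[]
for n in("scene","top"):
    d=snapshot(n);a.append(d["color"]);print(n,{k:v for k,v in d.items() if k!="color"})
    cv2.imwrite(f"pics/{n}.png",cv2.resize(d["color"],(800,600)))
E
```

```text
pics
{'time': 0.0, 'joint_pos': array([ 0.97449958,  0.4267374 ,  0.07386241,  1.60661003, -0.03406531,
        1.11082452, -0.06712249]), 'joint_vel': array([-2.37975773e-03, -6.00120220e-04, -1.16671758e-03, -2.00256627e-04,
        8.16319906e-04,  4.41923453e-04, -9.31189873e-05]), 'joint_torque': array([-1.13091508e-03, -9.49812412e+01,  3.76050532e+00, -4.63516974e+01,
        1.92283635e-02,  9.93299531e-03, -4.92523748e-05]), 'tcp_pos': array([ 0.29143007, -0.60838357,  0.23060603]), 'tool_rot': array([-2.65784961e+00,  1.67384274e+00,  1.85732114e-03]), 'ft_force': array([-0.34147293, -0.59524669, -0.6053651 ]), 'moment': array([-0.03805221, -0.0165975 , -0.03846588]), 'width': 0.08547502615609892}
scene {'vertical_fov': 56.69310999901088, 'cx': 281.9018845449045, 'cy': 204.8619509824988, 'cam_to_world': array([[-0.55401321,  0.64363058, -0.52802371, -0.06968188],
       [-0.83243242, -0.41974194,  0.3617637 ,  0.41661922],
       [ 0.01120848,  0.63996592,  0.76832154,  0.84327571],
       [ 0.        ,  0.        ,  0.        ,  1.        ]])}
top {'vertical_fov': 43.03598434491764, 'cx': 283.70332071359815, 'cy': 198.9605029893753, 'cam_to_world': array([[-0.02127931,  0.99607703, -0.08589373,  0.38206839],
       [-0.99915607, -0.02420663, -0.03318423,  0.04591865],
       [-0.03513325,  0.0851151 ,  0.99575151,  1.19726901],
       [ 0.        ,  0.        ,  0.        ,  1.        ]])}
```

View pics/top.png

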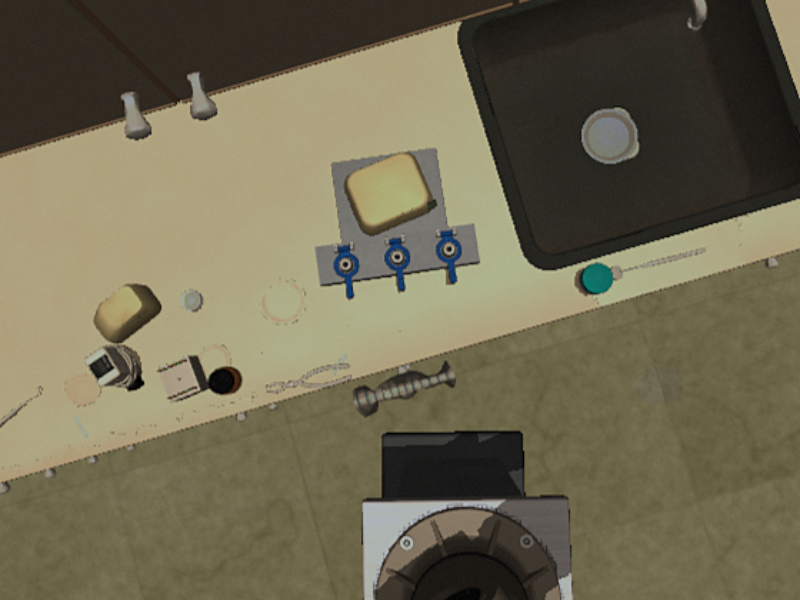

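View pics/scene.png

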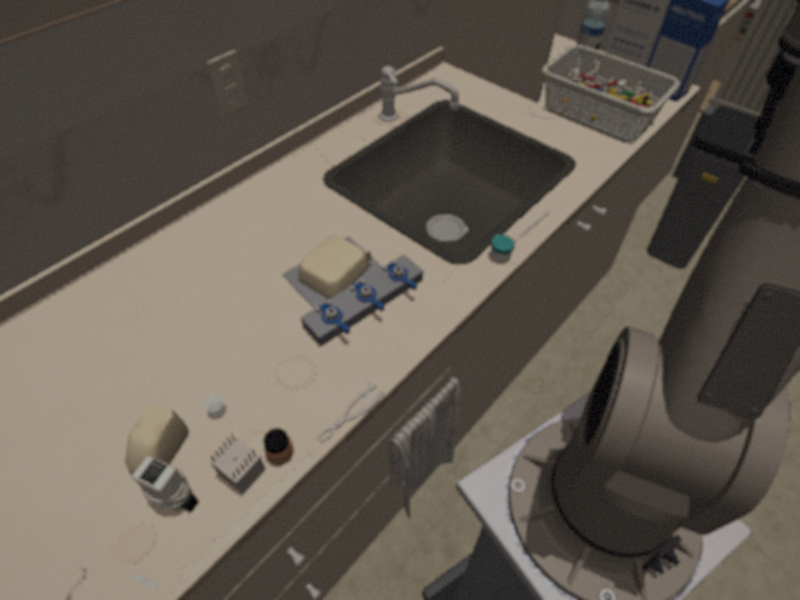

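The top view shows the three heads at 800-px pixels (449,249), (397,257) and (345,265), with their tabs towards the robot. In the scene view they are at (398,270), (366,292) and (331,315). The pot is to the right of the base, the pliers and jar to the left and in front.

```bash
cat > h.py <<'E'
from plant import *
import cv2,numpy as np
from scipy.spatial.transform import Rotation as R
def K(d):
    f=210/np.tan(np.radians(d["vertical_fov"]/2));return f
def ray(d,u,v,T=None):
    T=d["cam_to_world"] if T is None else T
    f=K(d);r=T[:3,:3]@np.array([(u-d["cx"])/f,-(v-d["cy"])/f,-1]);return T[:3,3],r
def onz(d,u,v,z,T=None):
    o,r=ray(d,u,v,T);return o+r*(z-o[2])/r[2]
def wristT(s,d):
    T=np.eye(4);T[:3,:3]=R.from_rotvec(s["tool_rot"]).as_matrix();T[:3,3]=s["tcp_pos"];return T@d["tool_from_camera"]
E
python3 - <<'E'
from h import *
t=snapshot("top");s=snapshot("scene");k=.7
for n,d,P in(("top",t,[(449,249),(397,257),(345,265)]),("scene",s,[(398,270),(366,292),(331,315)])):
    Q=[onz(d,u*k,v*k,.045) for u,v in P]
    print(n,np.round(Q,4).tolist(),np.linalg.norm(Q[0]-Q[1]),np.linalg.norm(Q[1]-Q[2]))
    q=Q[2]-Q[0];print("mount yaw",np.arctan2(-q[0],q[1]))
print("tabs",[onz(t,u*k,v*k,.035).round(4).tolist() for u,v in[(453,277),(402,285),(350,292)]])
print("pot,jar,pliers",[onz(t,u*k,v*k,.04).round(3).tolist() for u,v in[(597,278),(225,380),(308,377)]])
st=read_state();print(R.from_rotvec(st["tool_rot"]).as_matrix().round(3))
print(snapshot("wrist")["tool_from_camera"].round(3))
E
```

```text
top [[0.5337, 0.0165, 0.045], [0.5235, 0.0961, 0.045], [0.5132, 0.1759, 0.045]] 0.08019677097999084 0.0804405842297811
mount yaw 0.12805981103406672
scene [[0.5314, 0.0168, 0.045], [0.5177, 0.0973, 0.045], [0.506, 0.1782, 0.045]] 0.08168519606171426 0.08176239128064602
mount yaw 0.15625867278023509
tabs [[0.4917, 0.0113, 0.035], [0.4813, 0.0897, 0.035], [0.4724, 0.1699, 0.035]]
pot,jar,pliers [[0.484, -0.206, 0.04], [0.342, 0.362, 0.04], [0.344, 0.235, 0.04]]
[[ 0.432 -0.902 -0.   ]
 [-0.902 -0.432  0.001]
 [-0.001 -0.    -1.   ]]
[[ 1.     0.001  0.001 -0.001]
 [ 0.001 -0.96  -0.281 -0.07 ]
 [ 0.001  0.281 -0.96  -0.142]
 [ 0.     0.     0.     1.   ]]
```

Request:
{"method": "send_rows", "body": {
  "hand": [0, 0, 0, 0, 0, 0, 0, 0, 0, 0],
  "offset": [
    [0.015, 0.04, 0],
    [0.03, 0.085, 0],
    [0.05, 0.13, 0],
    [0.07, 0.175, 0],
    [0.085, 0.22, 0],
    [0.1, 0.265, 0],
    [0.12, 0.31, 0],
    [0.135, 0.355, 0],
    [0.15, 0.4, 0],
    [0.16, 0.42, 0]
  ],
  "yaw": [-0.03, -0.06, -0.09, -0.12, -0.16, -0.19, -0.22, -0.25, -0.28, -0.32],
  "grip_force": 20
}}

```text
time: 1.5
tcp_pos: [0.4522, -0.186, 0.2312]
tool_rot: [-2.359, 2.074, 0.0]
ft_force: [0.2, -1.3, 0.1]
width: 0.0001
```

Run:
```python
from h import *
s=read_state();print(s["time"],s["tcp_pos"],s["ft_force"],s["width"],s["joint_pos"].round(2));print(R.from_rotvec(s["tool_rot"]).as_matrix().round(3))
```

```text
1.5 [ 0.45216524 -0.1860448   0.23116109] [ 0.16400952 -1.29455194  0.11027222] 0.00010293944540607209 [ 0.39  0.13 -0.14  2.01  0.02  1.01 -1.2 ]
[[ 0.128 -0.992  0.   ]
 [-0.992 -0.128  0.001]
 [-0.001 -0.    -1.   ]]
```

Request:
{"method": "send_rows", "body": {
  "hand": [0, 0, 0, 0, 0, 0, 0, 0],
  "offset": [
    [0.015, 0.04, 0],
    [0.03, 0.085, 0],
    [0.045, 0.13, 0],
    [0.06, 0.175, 0],
    [0.075, 0.22, 0],
    [0.09, 0.265, 0],
    [0.098, 0.281, 0],
    [0.098, 0.281, 0]
  ],
  "yaw": [0, 0, 0, 0, 0, 0, 0, 0]
}}

```text
time: 2.5
tcp_pos: [0.5503, 0.0956, 0.2309]
tool_rot: [-2.36, 2.072, 0.001]
ft_force: [-0.9, -0.7, 0.5]
width: 0.0001
```

Run:
```python
from h import *
s=read_state();d=snapshot("wrist");T=wristT(s,d);print(s["tcp_pos"],s["joint_vel"].round(3))
np.savez("w.npz",T=T,f=K(d),cx=d["cx"],cy=d["cy"]);cv2.imwrite("w0.png",d["color"])
cv2.imwrite("pics/w.png",cv2.resize(d["color"],(800,600)))
print(d["vertical_fov"])
```

```text
[0.55029002 0.09562724 0.2309152 ] [ 0.028 -0.016  0.028  0.024 -0.001  0.001  0.019]
71.6339686710692
```

View pics/w.png

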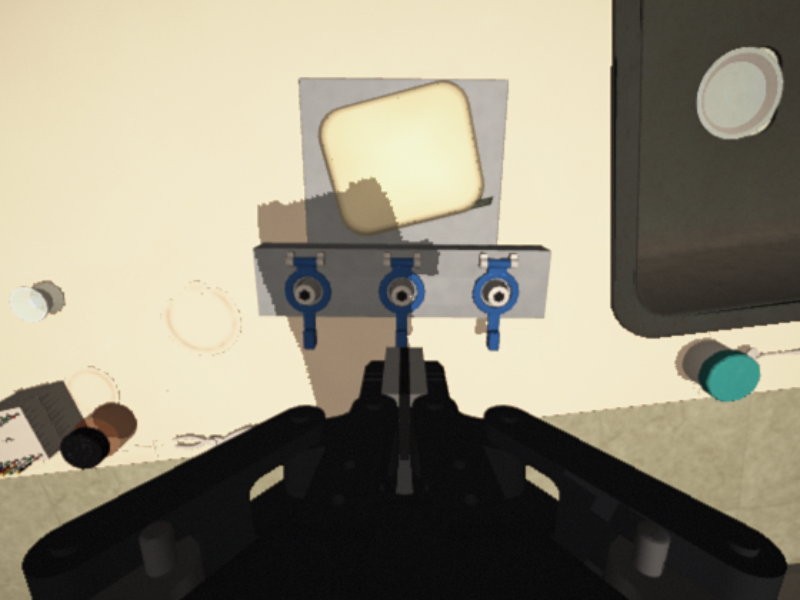

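The wrist view shows heads at (498,295), (401,294) and (306,292), and tabs at (493,339) and (310,339). The finger tip is at (405,350). The row is nearly parallel to the jaws.

Run:
```python
from h import *
w=np.load("w.npz");T=w["T"];f=float(w["f"])
def p(u,v,z):
    r=T[:3,:3]@np.array([(u*.7-w["cx"])/f,-(v*.7-w["cy"])/f,-1]);o=T[:3,3];return o+r*(z-o[2])/r[2]
Q=[p(u,v,.045) for u,v in[(498,295),(401,294),(306,292)]];print(np.round(Q,4).tolist())
q=Q[2]-Q[0];print(np.linalg.norm(q),np.arctan2(-q[0],q[1]))
print(np.round([p(493,339,.041),p(310,339,.041)],4).tolist())
```

```text
[[0.5334, 0.0167, 0.045], [0.524, 0.0959, 0.045], [0.5157, 0.1734, 0.045]]
0.15775257753898222 0.11243828537338377
[[0.493, 0.0123, 0.041], [0.4728, 0.1682, 0.041]]
```

Request:
{"method": "send_rows", "body": {
  "hand": [0, 0, 0, 0, 0, 0],
  "offset": [
    [-0.01, 0, -0.05],
    [-0.02, 0, -0.1],
    [-0.027, 0, -0.145],
    [-0.027, 0, -0.17],
    [-0.027, 0, -0.179],
    [-0.027, 0, -0.181]
  ],
  "yaw": [0, 0, 0, 0, 0, 0]
}}

```text
time: 3.3
tcp_pos: [0.5232, 0.0934, 0.0502]
tool_rot: [2.358, -2.076, -0.0]
ft_force: [-0.2, 0.3, 0.0]
width: 0.0001
```

Request:
{"method": "send_rows", "body": {
  "hand": [0, 0, 0, 0, 0, 0],
  "offset": [
    [0, 0, -0.001],
    [0, 0, -0.002],
    [0, 0, -0.003],
    [0, 0, -0.004],
    [0, 0, -0.005],
    [0, 0, -0.005]
  ],
  "yaw": [0, 0, 0, 0, 0, 0]
}}

```text
time: 4.05
tcp_pos: [0.5232, 0.0935, 0.0451]
tool_rot: [2.358, -2.076, -0.0]
ft_force: [0.2, -0.0, -0.2]
width: 0.0001
```

Request:
{"method": "send_rows", "body": {
  "hand": [0, 0, 0, 0, 0],
  "offset": [
    [0, 0.002, -0.0005],
    [0, 0.002, -0.001],
    [0, 0.002, -0.0015],
    [0, 0.002, -0.0018],
    [0, 0.002, -0.0018]
  ],
  "yaw": [0, 0, 0, 0, 0]
}}

```text
time: 4.68
tcp_pos: [0.5235, 0.0955, 0.0444]
tool_rot: [-2.358, 2.076, -0.001]
ft_force: [-7.0, -2.6, 24.3]
width: -0.0002
```

Request:
{"method": "send_rows", "body": {
  "hand": [0, 0, 0, 0, 0, 0, 0, 0, 0, 0],
  "offset": [
    [0, 0, 0.015],
    [0.003, -0.03, 0.02],
    [0.008, -0.065, 0.02],
    [0.01, -0.079, 0.015],
    [0.01, -0.079, 0.007],
    [0.01, -0.079, 0.003],
    [0.01, -0.079, 0.002],
    [0.01, -0.079, 0.001],
    [0.01, -0.079, 0],
    [0.01, -0.079, -0.001]
  ],
  "yaw": [0, 0, 0, 0, 0, 0, 0, 0, 0, 0]
}}

```text
time: 5.92
tcp_pos: [0.5337, 0.0168, 0.0435]
tool_rot: [-2.358, 2.075, -0.001]
ft_force: [0.9, 0.5, 2.6]
width: -0.0
```

Request:
{"method": "send_rows", "body": {
  "hand": [0, 0],
  "offset": [
    [0, 0, -0.0005],
    [0, 0, -0.0005]
  ],
  "yaw": [0, 0]
}}

```text
time: 6.18
tcp_pos: [0.5337, 0.0168, 0.043]
tool_rot: [-2.358, 2.075, -0.001]
ft_force: [0.3, -0.2, 0.7]
width: -0.0
```

Bolt 0 gives way at about 2 N, so it is the loose one. I'll press it further down, step by step.

Request:
{"method": "send_rows", "body": {
  "hand": [0, 0, 0, 0, 0, 0, 0],
  "offset": [
    [0, 0, -0.001],
    [0, 0, -0.002],
    [0, 0, -0.003],
    [0, 0, -0.0035],
    [0, 0, -0.004],
    [0, 0, -0.004],
    [0, 0, -0.004]
  ],
  "yaw": [0, 0, 0, 0, 0, 0, 0]
}}

```text
time: 7.05
tcp_pos: [0.5337, 0.0167, 0.0391]
tool_rot: [-2.358, 2.075, -0.001]
ft_force: [-1.5, 1.1, 4.5]
width: 0.0001
```

Request:
{"method": "send_rows", "body": {
  "hand": [0, 0, 40, 40, 40, 40, 40, 40],
  "offset": [
    [0, 0, 0.02],
    [0, 0, 0.045],
    [-0.015, -0.002, 0.05],
    [-0.03, -0.004, 0.05],
    [-0.043, -0.0055, 0.05],
    [-0.043, -0.0055, 0.05],
    [-0.043, -0.0055, 0.045],
    [-0.043, -0.0055, 0.04]
  ],
  "yaw": [0, 0, 0, 0, 0, 0, 0, 0]
}}

```text
time: 8.05
tcp_pos: [0.491, 0.0114, 0.0785]
tool_rot: [-2.358, 2.075, -0.001]
ft_force: [0.1, 0.3, 0.6]
width: 0.0342
```

Run:
```python
from h import *
s=read_state();d=snapshot("wrist");print(s["tcp_pos"],s["width"])
T=wristT(s,d);f=K(d)
def px(P):
    c=T[:3,:3].T@(np.array(P)-T[:3,3]);return (np.array([d["cx"]-f*c[0]/c[2],d["cy"]+f*c[1]/c[2]])/.7).round()
print("expected tab top",px([.492,.0115,.041]),"head",px([.5337,.0167,.039]))
cv2.imwrite("pics/w1.png",cv2.resize(d["color"],(800,600)))
```

```text
[0.49100826 0.01137197 0.07854329] 0.03417658421875478
expected tab top [406. 328.] head [406. 236.]
```

View pics/w1.png

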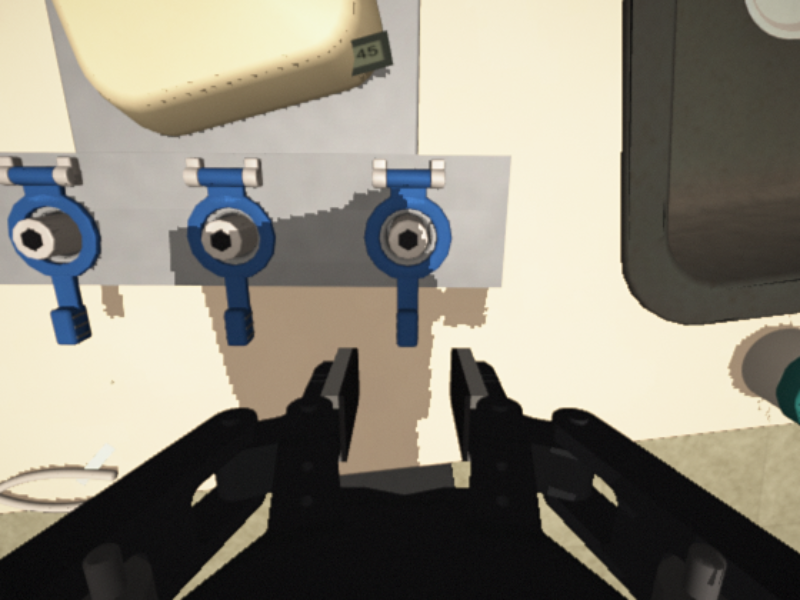

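The tab sits at (407,328), against a predicted (406,328), and is centred between the pads. Bolt 0 stays visibly sunk. I'll descend and pinch.

Request:
{"method": "send_rows", "body": {
  "hand": [40, 40, 40, 40, 40, 5, 5, 5, 5, 5],
  "offset": [
    [-0.001, 0, -0.02],
    [-0.001, 0, -0.04],
    [-0.001, 0, -0.053],
    [-0.001, 0, -0.058],
    [-0.001, 0, -0.058],
    [-0.001, 0, -0.058],
    [-0.001, 0, -0.058],
    [-0.001, 0, -0.058],
    [-0.001, 0, -0.058],
    [-0.001, 0, -0.058]
  ],
  "yaw": [0, 0, 0, 0, 0, 0, 0, 0, 0, 0],
  "grip_force": 25
}}

```text
time: 9.35
tcp_pos: [0.4901, 0.0102, 0.0205]
tool_rot: [2.357, -2.077, 0.002]
ft_force: [0.8, -6.0, 1.9]
width: 0.0093
```

Request:
{"method": "send_rows", "body": {
  "hand": [5, 5, 5, 5, 5, 5, 5],
  "offset": [
    [0, 0, 0.003],
    [0.0003, 0, 0.0068],
    [0.0014, 0.0002, 0.0135],
    [0.003, 0.0004, 0.0201],
    [0.0053, 0.0007, 0.0265],
    [0.0083, 0.001, 0.0326],
    [0.0083, 0.001, 0.0326]
  ],
  "yaw": [0, 0, 0, 0, 0, 0, 0]
}}

```text
time: 10.22
tcp_pos: [0.4985, 0.011, 0.0535]
tool_rot: [2.357, -2.077, 0.003]
ft_force: [-0.6, -5.4, -1.3]
width: 0.0092
```

Request:
{"method": "send_rows", "body": {
  "hand": [5, 5, 5, 5, 5, 5, 5],
  "offset": [
    [0.0035, 0.0004, 0.0058],
    [0.0076, 0.001, 0.0112],
    [0.0122, 0.0015, 0.0162],
    [0.0147, 0.0018, 0.0185],
    [0.0163, 0.002, 0.0198],
    [0.0163, 0.002, 0.0198],
    [0.0163, 0.002, 0.0198]
  ],
  "yaw": [0, 0, 0, 0, 0, 0, 0]
}}

```text
time: 11.1
tcp_pos: [0.5146, 0.013, 0.0733]
tool_rot: [2.357, -2.077, 0.002]
ft_force: [-1.5, -5.4, -0.7]
width: 0.0092
```

Run:
```python
from h import *
s=read_state();print(s["tcp_pos"],s["width"],s["ft_force"],s["joint_vel"].round(3))
a=snapshot("wrist")["color"];b=snapshot("scene")["color"]
b=cv2.resize(b[150:270,190:350],(533,400),interpolation=cv2.INTER_CUBIC)
cv2.imwrite("pics/w2.png",cv2.resize(a,(800,600)));cv2.imwrite("pics/s2.png",b)
```

```text
[0.51459747 0.01302364 0.0732701 ] 0.00924878079275342 [-1.46329579 -5.38116323 -0.67948179] [-0.001  0.    -0.    -0.     0.001  0.001 -0.   ]
```

View pics/w2.png

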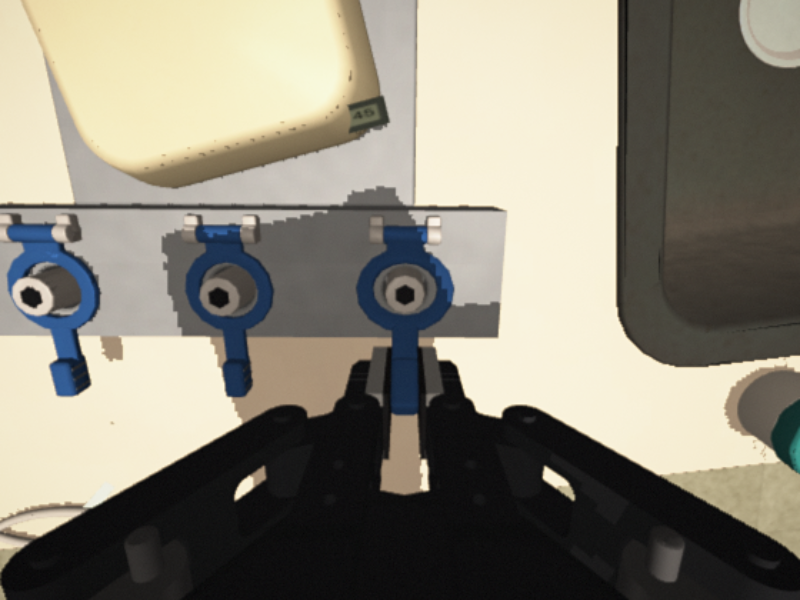

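View pics/s2.png

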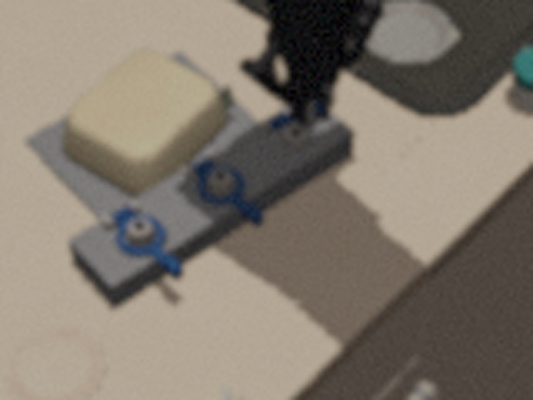

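The cap is up with its tab between the pads (tab end at about (404,410)), and both other caps lie flat. I'll check the angle from the picture before handing in.

Run:
```python
from h import *
s=read_state();d=snapshot("wrist");T=wristT(s,d);f=K(d)
m=np.array([np.cos(.125),np.sin(.125),0]);H=np.array([.5337,.0167,.035])+.026*m
for th in(.3,.6,.7,.8,.9,1.):
    o=[]
    for r,n in((.077,.006),(.046,0)):   # tab end top edge, ring front edge
        P=H-m*(r*np.cos(th)+n*np.sin(th)*-1)+np.array([0,0,r*np.sin(th)+n*np.cos(th)])
        c=T[:3,:3].T@(P-T[:3,3]);o+=list((np.array([d["cx"]-f*c[0]/c[2],d["cy"]+f*c[1]/c[2]])/.7).round())
    print(th,o)
```

```text
0.3 [np.float64(403.0), np.float64(414.0), np.float64(403.0), np.float64(338.0)]
0.6 [np.float64(403.0), np.float64(416.0), np.float64(403.0), np.float64(336.0)]
0.7 [np.float64(403.0), np.float64(413.0), np.float64(403.0), np.float64(333.0)]
0.8 [np.float64(403.0), np.float64(406.0), np.float64(403.0), np.float64(328.0)]
0.9 [np.float64(403.0), np.float64(397.0), np.float64(403.0), np.float64(322.0)]
1.0 [np.float64(403.0), np.float64(384.0), np.float64(403.0), np.float64(315.0)]
```

The picture only loosely bounds the angle (about 0.7–0.9), so I'll open further for margin.

Request:
{"method": "send_rows", "body": {
  "hand": [5, 5, 5, 5, 5, 5, 5],
  "offset": [
    [0.003, 0.0004, 0.0024],
    [0.0065, 0.0008, 0.0048],
    [0.009, 0.0011, 0.0064],
    [0.0112, 0.0014, 0.0076],
    [0.0112, 0.0014, 0.0076],
    [0.0112, 0.0014, 0.0076],
    [0.0112, 0.0014, 0.0076]
  ],
  "yaw": [0, 0, 0, 0, 0, 0, 0]
}}

```text
time: 12.12
tcp_pos: [0.526, 0.0144, 0.081]
tool_rot: [2.357, -2.077, 0.003]
ft_force: [-1.6, -5.1, -1.5]
width: 0.0092
```

Run:
```python
from h import *
s=read_state();d=snapshot("wrist");T=wristT(s,d);f=K(d);print(s["tcp_pos"],s["width"],s["ft_force"])
m=np.array([np.cos(.125),np.sin(.125),0]);H=np.array([.5337,.0167,.035])+.026*m
for th in(.5,.7,.8,.9,1.,1.1,1.2):
    o=[]
    for r,n in((.077,.006),(.046,0),(.026,0)):
        P=H-m*(r*np.cos(th)-n*np.sin(th))+np.array([0,0,r*np.sin(th)+n*np.cos(th)])
        c=T[:3,:3].T@(P-T[:3,3]);o+=[int((d["cy"]+f*c[1]/c[2])/.7)]
    print(th,o,"ring width px",int(-f*.04/c[2]/.7))
cv2.imwrite("pics/w3.png",cv2.resize(d["color"],(800,600)))
```

```text
[0.52600246 0.01441757 0.08098501] 0.009176191534909383 [-1.56597969 -5.0667934  -1.4518933 ]
0.5 [431, 355, 310] ring width px 89
0.7 [428, 351, 306] ring width px 92
0.8 [423, 347, 304] ring width px 93
0.9 [415, 342, 301] ring width px 94
1.0 [404, 336, 297] ring width px 95
1.1 [390, 329, 292] ring width px 96
1.2 [372, 320, 288] ring width px 97
```

View pics/w3.png

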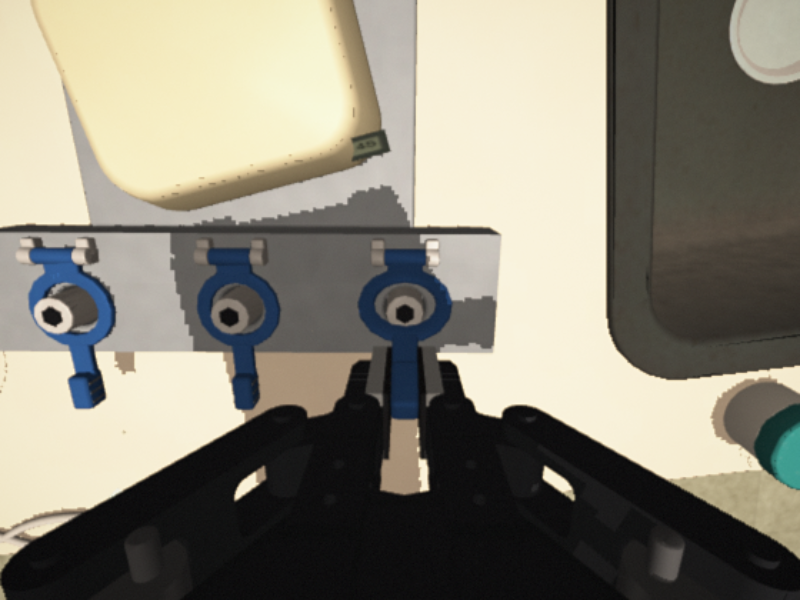

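The ring front at row 340 and the tab end at row 415 (allowing for the tab's thickness) put the cap at about 0.9–1.05 rad. The tab is still pinched, and the other two caps are flat. I'm handing in.

```bash
python3 -c "
from plant import *
s=read_state();print(s['time'],s['joint_vel'].round(3),s['width'],hand_in())"
```

```text
the job is handed in; nothing more can be done
12.175 [ 0.001 -0.002 -0.001 -0.001  0.     0.     0.001] 0.009416847386801912 None
```

The loose bolt is the right-hand one (bolt_0). Its cap is open and the gripper is still holding it by the tab. I handed the job in at 12.2 s.

- **Finding the bolt:** The middle bolt held firm, stopping within about 0.6 mm at 24 N. The right-hand bolt gave way at about 2–3 N. I pressed it down about 5.9 mm, and the next picture showed it staying down. I did not need to tap the left-hand bolt.
- **Opening the cap:** I pinched the tab of that cap (fingers stopped at about 9 mm) and lifted it along its arc, aiming for about 1.08 rad.
- **Last checks:** The arm was still and the tab was between the pads. The other two caps lay flat. No bystander was in the path, though I did not measure their positions again.
- **What disagreed:** The last picture puts the cap at about 0.9–1.05 rad (52–60 degrees), a little under the target. An earlier check, aimed at 0.88 rad, read only 0.7–0.8, so I opened the cap further for margin. The contact force on the cap could not be read directly; I took it from the pinched width and a steady wrist force of about 5 N.

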